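Clock the outlet elbow on the bench air console and open its valve

ROBOT

A 6-joint arm with a two-finger parallel gripper is mounted at the origin on the work surface. World frame = base frame: x ahead of the robot, y to its left, z up, the work surface at z = 0. Lengths are in m, angles in rad, forces in N, time in s.
With the tool pointing down it reaches from about 0.275 to 0.725 m from the base axis. Payload 15.9 kg.
Tool frame: the origin (TCP) lies between the finger pads; the fingertips stand 25 mm ahead of it and the grasp point (between the pads) lies 6 mm ahead of it; x points along the fingers, y is the direction in which the jaws open and shut, and the axes are right-handed (so a half turn about x gives the same grasp; the last joint's range is limited). The gripper opens to 85 mm and grips with 20 to 120 N. Pads are 22 mm wide; open, the fingers measure 114 mm over their backs; the gripper's body (76 mm by 85 mm) begins 54 mm behind the grasp point. The pads swing forward as they close: fully open they stand 13 mm farther back than shut.
Start: joints at [-1.339, 0.213, -0.034, 1.323, 0, 1.571], TCP at [0.115, -0.487, 0.256] pointing down, gripper open.
Joint ranges: [-2.98, 2.98], [-0.74, 1.72], [-1.14, 1.35], [-2.1, 2.04], [-1.57, 1.44], [-3.14, 3.14]. Speed limits (rad/s): [1.89, 1.89, 2.39, 2.57, 3.14, 3.14].

INTERFACE

Orientations are given as a unit quaternion [w, x, y, z].
In Python, from workcell import telemetry, read_camera, calibration, ticket, finder gives the robot as it stands.
- The arm moves only by the tool move_arm, never from a script. Its arguments are lists of equal length, an entry for each row: "linear": the shift along the tool's x, y, z in mm, a list of three; "twist": the turn, a rotation vector about the tool's x, y, z in rad, a list of three. In form: {"linear": [[tx, ty, tz], ...], "twist": [[wx, wy, wz], ...]}. A call has 1 to 10 rows; each row is the pose to reach, as a shift and turn from the pose commanded when the call began, along the tool's axes at that moment; what a row does not reach only later rows make up. A row lasts 1/8 s, in which the tool goes at most 62.5 mm and 10.7 degrees, less where a joint would pass 70% of its speed; a pose out of reach is approached as far as the arm can. A call with a gripper value outside its range is refused whole. "fingers" is the finger opening in mm, from 0 to 85.4, set as the call begins (left out, the last holds). The fingers move at their own pace and stop on an object; "squeeze" is the grip in N (left out, the last holds). Time passes only in rows, so rows that repeat a pose let the fingers close. It gives the time, the measured TCP pose, the force and the opening at its end, in the units of the state.
- telemetry.state(): the state, without advancing time (a new reading comes with each control period).
- read_camera(name): name is "scene" or "top" or "wrist"; returns the picture (420x560x3 uint8, red, green, blue); there is no depth.
- calibration(name): a dict with "vertical_fov" (degrees; the focal length in pixels is half the picture's height over the tangent of half this angle, whatever the lens; pixels are square), "cx", "cy" (the principal point, pixels), "R" (3x3) and "t" (3): a world point X has camera coordinates R X + t. Camera axes: x right, y down, z forward; pixel columns grow to the right and rows downward; lengths in m; the calibration is good to about 2 mm. The wrist camera is an equidistant fisheye: a pixel r from the principal point sees the ray r / f radians off the axis. A picture is of the moment at which its call begins: read the wrist's pose just before it. calibration takes no time and is no camera call; for the wrist camera it gives the pose at the moment of the call.
- ticket.sign_off(): hands the job in, once; it reports no verdict.
Trained networks look in the newest picture that a camera, given by its name, has taken for a name from the list of things; names that differ only in an ending like _2 or _b are one class to them, and where a whole thing is asked for, a point or a joint stands for the part that bears it (a point fixed in the world has none). Each returns a list of dicts, best first, with "confidence" (0 to 1); they miss things now and then, are a little off and sometimes report something else, mostly with a low value. They report only what shows in the picture. A call takes as long as a camera call.
- finder.silhouettes(camera, label): "region" (420x560 bool, what is visible of it).
- finder.mark_of(camera, label): "location" ([x, y, z] in m, in world coordinates, good to about 4 mm: a listed point, or the origin of a listed thing).
The state is a dict: "time": time; "joint_pos": joint angles; "qvel": joint speeds; "joint_torque": joint torques, N m; "tcp_pos": TCP position; "tcp_rot": TCP orientation; "ft_force": force on the tool from outside, world axes, zero at the start; "torque": the same for the moment, N m; "grip_width": opening from 0.0 (shut) to 1.0 (fully open).
Only numpy, scipy, OpenCV 4.12 (cv2) and the standard library are available. Lean on these libraries where they do the work, as an engineer would, in place of code of your own. Each camera call takes 0.05 s, during which the arm holds its last target.

TASK

The outlet elbow on the tilted console head is only started on its threaded stub: screw it on clockwise until its outlet points at the raised rib on the panel, and stop there without going past it and backing off. Only then swing the lever of the separate quarter-turn valve fully open, in line with its pipe, and let go. Leave the beaker, bottle and tip box standing where they are.

Things in the scene. Friction and masses are not known exactly. Their poses are not given: they have to be found in the camera images.
- console: Fixed bench console: foot plate 200 x 200 mm, column, and a white head 250 x 250 x 35 mm whose grey panel is tilted 30 degrees. Origin on the bench; z up. The panel faces the console's -x side and up; the panel's centre, where the stub's axis leaves it, is 115 mm above the origin. Fixed, never moves in a run.
- elbow (a joint): Turn of the elbow on its stub, rad. Grows as it is screwed on (clockwise seen looking onto the panel); limits 0 and 5.2. Starts at 0.1 to 1.0; the outlet meets the rib at about 2.7 to 3.6. The elbow sinks 10 mm towards the panel per full turn (1.6 mm per rad). About 0.3 N m of friction holds it where it is left.
- elbow_grip (a point): Point on the stub's axis inside the elbow's square grey body (44 x 44 mm, from 22 to 75 mm above the elbow's lower rim), 58 mm above that rim. Below the square is a ribbed round nut 58 mm across; the rim is 14 to 20 mm off the panel. z: out of the panel along the axis, 30 degrees from vertical; x: along the outlet; y: across it, so the free flats to hold are at y = +22 and -22 mm.
- elbow_outlet (a point): Centre of the open end of the elbow's outlet, 90 mm from the stub's axis and 44 mm above the elbow's lower rim. The outlet is a level (parallel to the panel) pipe 28 mm thick with a 36 mm collar at the end. x points out along the outlet, z out of the panel.
- mark (a point): The mark: the only rib on the panel, dark, straight, 55 x 10 mm, standing 15 mm high, radial, 64 to 119 mm from the stub's axis, on the panel's lower half; fixed in a run. The point is on its top, 90 mm from the axis. x: radially outwards, z: out of the panel, y: counter-clockwise, so the outlet comes to it from +y in the last quarter turn.
- valve: Fixed quarter-turn valve: base plate 210 x 70 mm, a level steel pipe 26 mm thick and 190 mm long along x with its axis 40 mm above the bench, a brass body in the middle. Origin on the bench under the lever's pivot; z up.
- lever (a joint): Turn of the valve's lever about the vertical axis through the valve's origin, rad. 0 is shut: the lever points to the valve's -y, across the pipe. Grows counter-clockwise from above to its stop at 1.571, fully open: pointing to the valve's +x, above the pipe. Starts at 0 to 0.15. About 0.2 N m of friction; stays where it is left.
- lever_grip (a point): Middle of the lever's grey hand grip, 85 mm from the pivot axis and 86 mm above the bench. The grip is 60 mm long, 20 mm wide and 16 mm high (top 94 mm above the bench); the lever's end is 115 mm from the pivot. y points along the lever back to the pivot, x across it on the side to which it opens.
- beaker: Loose glass beaker, 80 mm across, 100 mm high; origin at the centre of its foot. Bystander.
- reagent: Loose amber bottle, 70 mm across, 140 mm high; origin at the centre of its foot. Bystander.
- tipbox: Loose low grey box with clear lid, 85 x 120 x 50 mm; origin at the centre of its underside. Bystander.

How it is judged:
On the way, in this order (a step that is already met when the one before it is completed fails the run):
1. the elbow's outlet points at the rib (y of elbow_outlet in the frame of mark between -0.012 and 0.012 m and x of elbow_outlet in the frame of mark above -0.06 m), for 0.4 s.
2. the valve lever is fully open, the outlet still at the rib (all of step 1 and value of joint lever above 1.42 rad), for 0.2 s.
At the end, for the whole second after the job is handed in: The outlet's end is within 12 mm (about 8 degrees) of the rib's line on either side, the valve lever is within 0.15 rad of its open stop, both at rest and let go, and the beaker, bottle and tip box stand within 30 mm of where they were (all of step 2 and velocity of joint elbow between -0.05 and 0.05 rad/s and velocity of joint lever between -0.05 and 0.05 rad/s and distance of each of beaker, reagent, tipbox from where it was at the start of the episode below 0.03 m and angle between each of beaker, reagent, tipbox's own z axis and vertical below 0.2 rad); the robot touches nothing.
It fails at once if the elbow is turned past the rib by more than 25 mm at its outlet's end (about 16 degrees) (y of elbow_outlet in the frame of mark below -0.025 m and x of elbow_outlet in the frame of mark above -0.085 m).
It fails at once if the valve is opened before the outlet points at the rib (value of joint lever above 0.5 rad and not (y of elbow_outlet in the frame of mark between -0.012 and 0.012 m and x of elbow_outlet in the frame of mark above -0.06 m)).
It fails at once if a bystander is pushed or tipped (distance of any of beaker, reagent, tipbox from where it was at the start of the episode above 0.03 m or angle between any of beaker, reagent, tipbox's own z axis and vertical above 0.3 rad).
It also fails if it takes over 72 s, if anything falls off the work surface, if the arm or the gripper's body presses on something with over 40 N, if the wrist force passes 120 N, or if a joint passes its speed limit or range.

## Working session

There is one attempt and no reset: what is moved stays moved. The work goes in short steps, Python scripts to look and compute and a tool call to move; the robot and the scene stay as the last step left them, time stands still between calls to the robot, and variables do not carry over. Pictures are saved under pics/ and viewed, and the job is handed in when it is done.

Besides the shell and the picture viewer there is one more tool, called after ">>>" as name(argument=value, ...), one argument or row to a line, values as JSON. move_arm: Moves the arm, as the interface text tells. Its arguments: {"type":"object","properties":{"linear":{"type":"array","items":{"type":"array","items":{"type":"number"}}},"twist":{"type":"array","items":{"type":"array","items":{"type":"number"}}},"fingers":{"type":"number"},"squeeze":{"type":"number"}},"required":["linear","twist"]}

```bash
ls; mkdir -p pics; cat > h.py <<'E'
import numpy as np, cv2
from workcell import telemetry, read_camera, calibration, ticket, finder
from scipy.spatial.transform import Rotation as R
def rot(q): return R.from_quat([q[1],q[2],q[3],q[0]])
def save(n,im): cv2.imwrite('pics/'+n,im[:,:,::-1])
E
python3 - <<'E'
from h import *
s=telemetry.state(); print(s)
for c in ['scene','top','wrist']:
    save(c+'0.png',read_camera(c)); k=calibration(c); print(c,k)
    for l in ['console','elbow_grip','elbow_outlet','mark','valve','lever_grip','beaker','reagent','tipbox']:
        r=finder.mark_of(c,l)
        print(l,[(np.round(a['location'],3).tolist(),round(a['confidence'],2)) for a in r[:2]])
print(telemetry.state()['time'])
E
```

```text
pics
{'time': 0.0, 'joint_pos': array([-1.33902110e+00,  2.13351035e-01, -3.50684494e-02,  1.32352875e+00,
       -2.34560721e-05,  1.57081011e+00]), 'qvel': array([-0.00308875,  0.00051534, -0.00136711,  0.00223905,  0.00078009,
        0.001276  ]), 'joint_torque': array([ 6.16650810e-03, -6.86163497e+01,  4.87118554e+01,  1.76876370e-02,
        5.71963883e-04, -4.07508378e-05]), 'tcp_pos': array([ 0.11477031, -0.48631015,  0.25581501]), 'tcp_rot': array([-0.0813532 , -0.70230901, -0.08216034,  0.70241967]), 'ft_force': array([1.03564404, 0.40179424, 0.07456609]), 'torque': array([-0.05244541,  0.03950759, -0.00020085]), 'grip_width': 1.0038709443320513}
scene {'vertical_fov': 43.70499182032197, 'cx': 274.1606844526965, 'cy': 209.37499751630924, 'R': array([[-0.36982722,  0.92902604, -0.01176665],
       [ 0.60346442,  0.23055944, -0.76333023],
       [-0.70644074, -0.28940105, -0.64590132]]), 't': array([ 0.12898824, -0.21572274,  1.82152473])}
console [([0.524, 0.144, -0.002], 0.69)]
elbow_grip [([0.551, 0.112, 0.183], 0.89)]
elbow_outlet [([0.555, 0.202, 0.204], 0.79), ([0.514,
[... 789 characters left out ...]
 0.063, 0.082], 0.95)]
valve [([0.504, -0.135, -0.002], 0.69)]
lever_grip [([0.519, -0.214, 0.082], 0.83), ([0.501, -0.136, 0.001], 0.57)]
beaker [([0.739, -0.249, -0.003], 0.78)]
reagent [([0.291, 0.408, -0.001], 0.85)]
tipbox [([0.312, -0.331, -0.004], 0.87)]
wrist {'vertical_fov': 65.70646984690485, 'cx': 281.2700273293769, 'cy': 209.2255349966781, 'R': array([[ 2.28675039e-01, -9.73502686e-01, -4.97098225e-04],
       [-9.22908329e-01, -2.16952881e-01,  3.18074934e-01],
       [-3.09754649e-01, -7.22770217e-02, -9.48065446e-01]]), 't': array([-0.4999731 , -0.04117253,  0.38035851])}
console []
elbow_grip []
elbow_outlet []
mark []
valve []
lever_grip []
beaker []
reagent []
tipbox []
1.5
```

View pics/scene0.png

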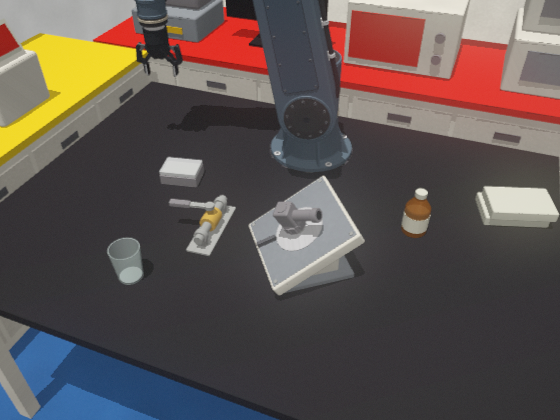

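View pics/top0.png

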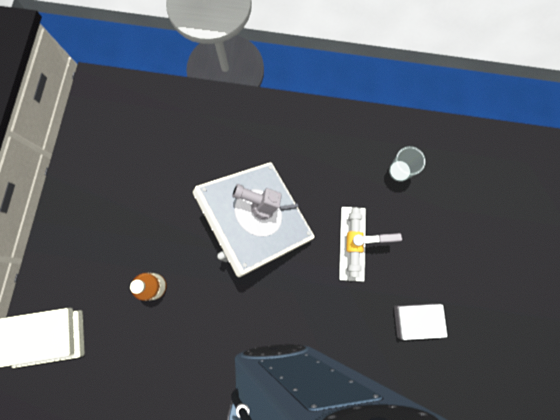

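```bash
cat > fit.py <<'E'
from h import *
from scipy.optimize import least_squares
obs=dict(console=[[.524,.144,-.002],[.528,.142,.003]],grip=[[.551,.112,.183],[.548,.109,.183]],out=[[.555,.202,.204],[.554,.203,.206]],mark=[[.562,.065,.081],[.567,.063,.082]])
def model(p):
    x,y,yaw,a,m,h=p
    Rc=R.from_euler('z',yaw)*R.from_euler('y',-np.pi/6)  # z -> tilted toward -x
    M=Rc.as_matrix(); c=np.array([x,y,.115]); f=lambda r,t,z: c+M@np.array([r*np.cos(t),r*np.sin(t),z])
    return dict(console=np.array([x,y,0]),grip=f(0,0,h+.058),out=f(.09,a,h+.044),mark=f(.09,m,.015)),M
def res(p):
    d,_=model(p); return np.concatenate([(np.array(o)-d[k]).ravel() for k,o in obs.items()]+[[(p[5]-.018)*.5]])
if __name__=='__main__':
    s=least_squares(res,[.526,.143,2.2,0,2.5,.017]); p=s.x
    print(p,'turn cw',(p[3]-p[4])%(2*np.pi)); d,M=model(p)
    for k in d: print(k,d[k].round(4),np.round(np.array(obs[k])-d[k],4).tolist())
    print(M.round(4)); np.save('p.npy',p)
    for c in ['scene','top']:
        k=calibration(c);f=210/np.tan(np.radians(k['vertical_fov']/2))
        im=cv2.imread(f'pics/{c}0.png')
        for n,X in d.items():
            q=k['R']@X+k['t']; u=(k['cx']+f*q[0]/q[2],k['cy']+f*q[1]/q[2])
            cv2.circle(im,tuple(int(round(v)) for v in u),2,(0,255,0),-1)
        pan=[];c0=np.array([p[0],p[1],.115])
        for sx,sy in [(1,1),(1,-1),(-1,-1),(-1,1)]:
            X=c0+M@np.array([sx*.125,sy*.125,0]);q=k['R']@X+k['t'];pan.append([k['cx']+f*q[0]/q[2],k['cy']+f*q[1]/q[2]])
        cv2.polylines(im,[np.array(pan).round().astype(int)],True,(0,0,255))
        u,v=np.mean(pan,0).astype(int); cr=im[v-75:v+75,u-90:u+90]
        cv2.imwrite(f'pics/fit_{c}.png',cv2.resize(cr,None,fx=4,fy=4,interpolation=cv2.INTER_CUBIC))
E
python3 fit.py
```

```text
[ 0.52599838  0.14246157  2.23821067 -0.70095325  2.94236788  0.01983519] turn cw 2.6398641855699854
console [0.526  0.1425 0.    ] [[-0.002, 0.0015, -0.002], [0.002, -0.0005, 0.003]]
grip [0.5501 0.1119 0.1824] [[0.0009, 0.0001, 0.0006], [-0.0021, -0.0029, 0.0006]]
out [0.5545 0.2001 0.2047] [[0.0005, 0.0019, -0.0007], [-0.0005, 0.0029, 0.0013]]
mark [0.5639 0.0655 0.0839] [[-0.0019, -0.0005, -0.0029], [0.0031, -0.0025, -0.0019]]
[[-0.536  -0.7854  0.3095]
 [ 0.6802 -0.619  -0.3927]
 [ 0.5     0.      0.866 ]]
```

View pics/fit_scene.png

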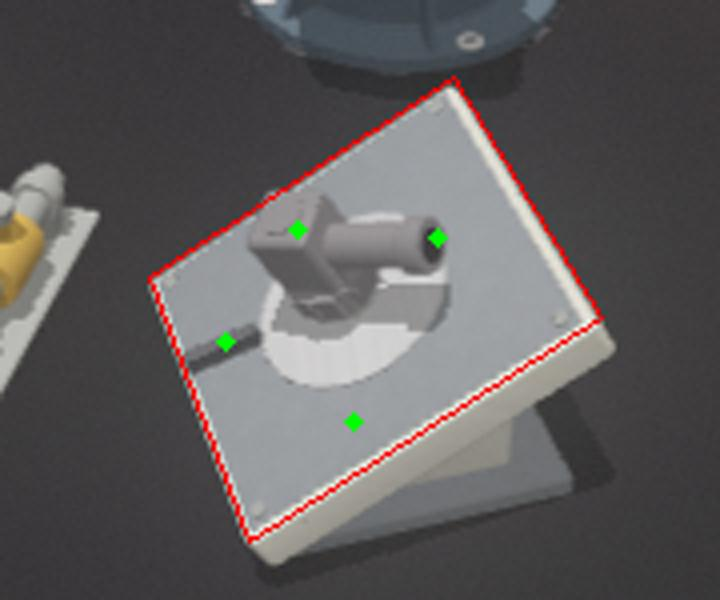

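View pics/fit_top.png

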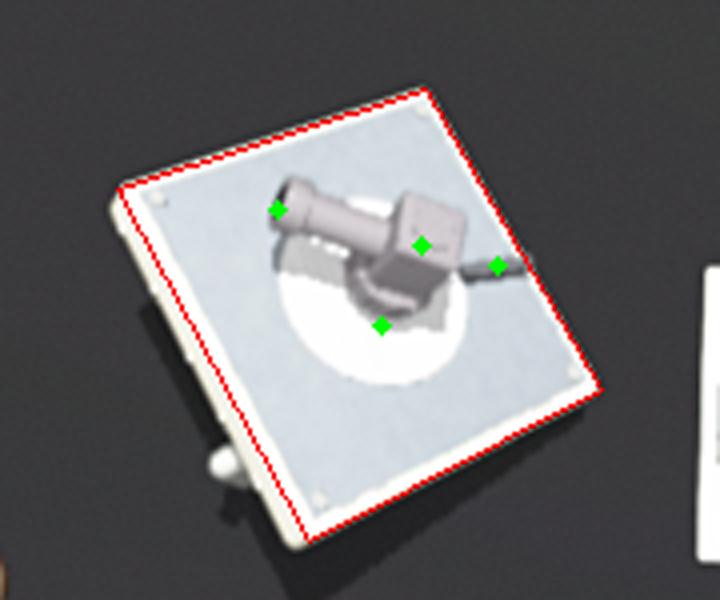

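>>> move_arm(
  linear=[
    [-40,0,0],
    [-60,0,0],
    [-60,0,0],
  ],
  twist=[
    [0.1,0,0.1],
    [0.15,0,0.15],
    [0.15,0,0.15],
  ],
)

```text
time: 1.88
tcp_pos: [0.1149, -0.4867, 0.3179]
tcp_rot: [0.083, 0.711, -0.025, -0.698]
ft_force: [0.3, -0.3, -0.8]
grip_width: 0.999
```

```bash
python3 - <<'E'
from h import *
s=telemetry.state(); q=s['joint_pos']; T=rot(s['tcp_rot'])
print(q.round(4),s['tcp_pos'],T.as_matrix().round(3))
e=R.from_euler
for s5 in(1,-1):
  for s6 in (1,-1):
    B=e('z',q[0])*e('y',q[1]-q[2]+q[3])*e('z',s5*q[4])
    print(s5,s6,(B.inv()*T*e('x',-s6*q[5])).as_rotvec().round(3))
E
```

```text
[-1.3317  0.0748 -0.0545  1.2888 -0.0123  1.7271] [ 0.11494847 -0.48667794  0.31792383] [[ 0.024  0.08  -0.997]
 [-0.151 -0.985 -0.083]
 [-0.988  0.152 -0.012]]
1 1 [ 0. -0.  0.]
1 -1 [-2.829 -0.     0.   ]
-1 1 [-0.     0.    -0.025]
-1 -1 [-2.829  0.035 -0.005]
```

```bash
cat > plan.py <<'E'
from h import *
from fit import model
p=np.load('p.npy'); d,M=model(p); n=M[:,2]; 
def tool(a,sgn=1):  # elbow panel angle a -> tool rotation
    x=-n; y=sgn*(M@np.array([-np.sin(a),np.cos(a),0])); return R.from_matrix(np.c_[x,y,np.cross(x,y)])
def joints(T,pos,L=.2):
    w=pos-L*T.apply([1,0,0]); q1=np.arctan2(w[1],w[0])
    A=(R.from_euler('z',-q1)*T).as_matrix()
    dx=A[:,0]; q5=np.arcsin(dx[1]); s=np.arctan2(-dx[2],dx[0])
    B=R.from_euler('y',s)*R.from_euler('z',q5)
    return q1,s,q5,(B.inv()*R.from_matrix(A)).as_rotvec()[0]
def go(T,pos):
    s=telemetry.state(); C=rot(s['tcp_rot'])
    return (C.inv().apply(pos-s['tcp_pos'])*1000).round(1),(C.inv()*T).as_rotvec().round(4)
E
python3 - <<'E'
from plan import *
for sg in (1,-1):
  for L in (.15,.3):
    for t in (0,1.3,2.64):
      print(sg,L,t,np.round(joints(tool(p[3]-t,sg),d['grip'],L),3))
    T=tool(p[3],sg);
T=tool(p[3],1); print(go(T,d['grip']+n*.12),go(tool(p[3],-1),d['grip']+n*.12), d['grip']+n*.12)
E
```

```text
1 0.15 0 [ 0.089  1.877  0.432 -1.516]
1 0.15 1.3 [ 0.089  1.877  0.432 -0.216]
1 0.15 2.64 [0.089 1.877 0.432 1.124]
1 0.3 0 [-0.009  1.918  0.4   -1.618]
1 0.3 1.3 [-0.009  1.918  0.4   -0.318]
1 0.3 2.64 [-0.009  1.918  0.4    1.022]
-1 0.15 0 [0.089 1.877 0.432 1.625]
-1 0.15 1.3 [0.089 1.877 0.432 2.925]
-1 0.15 2.64 [ 0.089  1.877  0.432 -2.018]
-1 0.3 0 [-0.009  1.918  0.4    1.524]
-1 0.3 1.3 [-0.009  1.918  0.4    2.824]
-1 0.3 2.64 [-0.009  1.918  0.4   -2.119]
(array([ -40.4, -510.3, -515.8]), array([ 1.5985, -0.7178, -0.1857])) (array([ -40.4, -510.3, -515.8]), array([-1.4176,  0.1811, -0.7   ])) [0.58722414 0.06476925 0.2863303 ]
```

```bash
cat >> plan.py <<'E'
def fk(q1,s,q5,q6): e=R.from_euler; return e('z',q1)*e('y',s)*e('z',q5)*e('x',q6)
def gof(C,pc,T,pos): return (C.inv().apply(pos-pc)*1000).round(0).tolist(),(C.inv()*T).as_rotvec().round(3).tolist()
E
python3 - <<'E'
from plan import *
s=telemetry.state()
C=rot(s['tcp_rot']);pc=s['tcp_pos']
W=[((-.88,1.68,.14,.64),(.51*np.cos(-.9),.51*np.sin(-.9),.32)),((-.4,1.78,.28,-.46),(.56*np.cos(-.4),.56*np.sin(-.4),.31))]
for a,b in W:
    T=fk(*a);b=np.array(b);print(gof(C,pc,T,b));C,pc=T,b
T=tool(p[3],1);print(gof(C,pc,T,d['grip']+n*.12))
E
```

```text
([-10.0, -69.0, -209.0], [-1.513, 0.279, -0.224])
([49.0, 205.0, -168.0], [-1.539, 0.219, 0.048])
([111.0, 257.0, 85.0], [-1.46, 0.129, 0.245])
```

>>> move_arm(
  linear=[
    [-10,-69,-209],
    [-10,-69,-209],
    [-10,-69,-209],
    [-10,-69,-209],
    [-10,-69,-209],
    [-10,-69,-209],
    [-10,-69,-209],
    [-10,-69,-209],
    [-10,-69,-209],
    [-10,-69,-209],
  ],
  twist=[
    [-1.51,0.28,-0.22],
    [-1.51,0.28,-0.22],
    [-1.51,0.28,-0.22],
    [-1.51,0.28,-0.22],
    [-1.51,0.28,-0.22],
    [-1.51,0.28,-0.22],
    [-1.51,0.28,-0.22],
    [-1.51,0.28,-0.22],
    [-1.51,0.28,-0.22],
    [-1.51,0.28,-0.22],
  ],
)

```text
time: 3.12
tcp_pos: [0.3174, -0.4, 0.3168]
tcp_rot: [0.475, 0.543, 0.541, -0.433]
ft_force: [-0.1, -0.2, -0.4]
grip_width: 0.999
```

```bash
python3 - <<'E'
from plan import *
s=telemetry.state();print(s['joint_pos'].round(3))
T=fk(-.4,1.78,.28,-.46);print(gof(rot(s['tcp_rot']),s['tcp_pos'],T,np.array((.56*np.cos(-.4),.56*np.sin(-.4),.31))))
E
```

```text
[-0.975  0.348  0.284  1.631  0.133  0.547]
([47.0, 204.0, -169.0], [-1.541, 0.217, 0.043])
```

>>> move_arm(
  linear=[
    [47,204,-169],
    [47,204,-169],
    [47,204,-169],
    [47,204,-169],
    [47,204,-169],
    [47,204,-169],
    [47,204,-169],
    [47,204,-169],
    [47,204,-169],
    [47,204,-169],
  ],
  twist=[
    [-1.54,0.22,0.04],
    [-1.54,0.22,0.04],
    [-1.54,0.22,0.04],
    [-1.54,0.22,0.04],
    [-1.54,0.22,0.04],
    [-1.54,0.22,0.04],
    [-1.54,0.22,0.04],
    [-1.54,0.22,0.04],
    [-1.54,0.22,0.04],
    [-1.54,0.22,0.04],
  ],
)

```text
time: 4.38
tcp_pos: [0.5156, -0.2181, 0.3103]
tcp_rot: [0.67, 0.109, 0.723, 0.129]
ft_force: [-0.3, -0.4, 0.1]
grip_width: 1.002
```

```bash
python3 - <<'E'
from plan import *
s=telemetry.state();print(s['joint_pos'].round(3))
print(gof(rot(s['tcp_rot']),s['tcp_pos'],tool(p[3]),d['grip']+n*.12))
E
```

```text
[-0.528  0.576  0.58   1.819  0.248 -0.586]
([110.0, 258.0, 84.0], [-1.463, 0.126, 0.244])
```

>>> move_arm(
  linear=[
    [110,258,84],
    [110,258,84],
    [110,258,84],
    [110,258,84],
    [110,258,84],
    [110,258,84],
    [110,258,84],
    [110,258,84],
    [110,258,84],
    [110,258,84],
  ],
  twist=[
    [-1.46,0.13,0.24],
    [-1.46,0.13,0.24],
    [-1.46,0.13,0.24],
    [-1.46,0.13,0.24],
    [-1.46,0.13,0.24],
    [-1.46,0.13,0.24],
    [-1.46,0.13,0.24],
    [-1.46,0.13,0.24],
    [-1.46,0.13,0.24],
    [-1.46,0.13,0.24],
  ],
)

```text
time: 5.62
tcp_pos: [0.5867, 0.0649, 0.2873]
tcp_rot: [0.51, -0.293, 0.476, 0.654]
ft_force: [-0.3, -0.1, -0.2]
grip_width: 1.001
```

```bash
python3 - <<'E'
from plan import *
s=telemetry.state();print(s['joint_pos'].round(3))
print(gof(rot(s['tcp_rot']),s['tcp_pos'],tool(p[3]),d['grip']+n*.12))
save('w1.png',read_camera('wrist'));save('s1.png',read_camera('scene'))
k=calibration('wrist')
for l in ['elbow_grip','elbow_outlet','mark','console']:
    r=finder.mark_of('wrist',l); print(l,[(np.round(a['location'],4).tolist(),round(a['confidence'],2)) for a in r[:2]],d[l.replace('elbow_','').replace('outlet','out')].round(4))
E
```

```text
[-0.071  0.766  0.792  1.964  0.374 -1.671]
([1.0, -1.0, -0.0], [-0.008, -0.005, 0.002])
elbow_grip [([0.5524, 0.1159, 0.1807], 0.64), ([0.5647, 0.0647, 0.0848], 0.6)] [0.5501 0.1119 0.1824]
elbow_outlet [([0.555, 0.197, 0.2033], 0.83)] [0.5545 0.2001 0.2047]
mark [([0.5624, 0.0625, 0.0826], 0.87)] [0.5639 0.0655 0.0839]
console [([0.5272, 0.1414, 0.0014], 0.91)] [0.526  0.1425 0.    ]
```

View pics/w1.png

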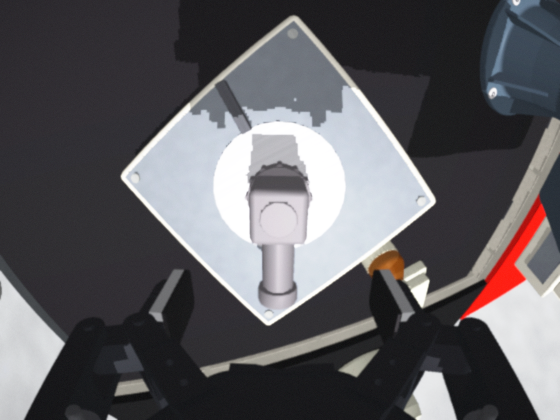

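View pics/s1.png

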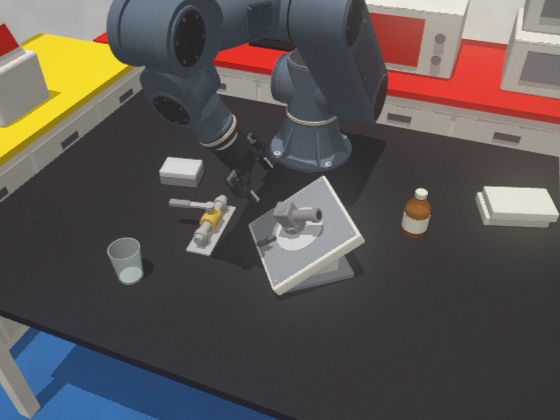

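```bash
sed -i "s/^def model/obs['console']+=[[.5272,.1414,.0014]];obs['grip']+=[[.5524,.1159,.1807]];obs['out']+=[[.555,.197,.2033]];obs['mark']+=[[.5624,.0625,.0826]]\ndef model/" fit.py; python3 fit.py|head -20
python3 - <<'E'
from plan import *
k=calibration('wrist');f=210/np.tan(np.radians(k['vertical_fov']/2));im=cv2.imread('pics/w1.png')
c0=np.array([p[0],p[1],.115])
pr=lambda X:(lambda c:(lambda th,r:(k['cx']+f*th*c[0]/r,k['cy']+f*th*c[1]/r))(np.arctan2(np.hypot(c[0],c[1]),c[2]),np.hypot(c[0],c[1])))(k['R']@X+k['t'])
pts=[d['grip'],d['out'],d['mark'],d['grip']+.017*n]+[c0+M@np.array([a*.125,b*.125,0]) for a in(1,-1) for b in (1,-1)]
m=p[4]; pts+=[c0+M@np.array([r*np.cos(m),r*np.sin(m),.015]) for r in (.064,.119)]
for X in pts: u=pr(X);print(np.round(u,1));cv2.circle(im,tuple(int(round(v)) for v in u),3,(0,255,0),1)
cv2.imwrite('pics/w1o.png',im)
print(gof(rot(telemetry.state()['tcp_rot']),telemetry.state()['tcp_pos'],tool(p[3]),d['grip']))
E
```

```text
[ 0.52664597  0.14220072  2.24057695 -0.69877061  2.92571053  0.01923469] turn cw 2.6587041669461953
console [0.5266 0.1422 0.    ] [[-0.0026, 0.0018, -0.002], [0.0014, -0.0002, 0.003], [0.0006, -0.0008, 0.0014]]
grip [0.5506 0.1119 0.1819] [[0.0004, 0.0001, 0.0011], [-0.0026, -0.0029, 0.0011], [0.0018, 0.004, -0.0012]]
out [0.5546 0.2001 0.2042] [[0.0004, 0.0019, -0.0002], [-0.0006, 0.0029, 0.0018], [0.0004, -0.0031, -0.0009]]
mark [0.5635 0.0647 0.084 ] [[-0.0015, 0.0003, -0.003], [0.0035, -0.0017, -0.002], [-0.0011, -0.0022, -0.0014]]
[[-0.5376 -0.784   0.3104]
 [ 0.6789 -0.6208 -0.392 ]
 [ 0.5    -0.      0.866 ]]
[279.2 212. ]
[280.4 298.9]
[233.5 108. ]
[279.  219.5]
[440.  201.2]
[268.9 327.4]
[294.4  10.4]
[117.8 176.6]
[247.1 132.3]
[218.4  81.3]
([121.0, -1.0, 0.0], [-0.008, -0.005, 0.003])
```

View pics/w1o.png

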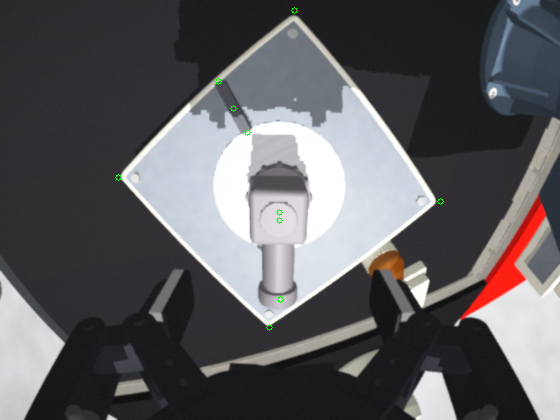

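>>> move_arm(
  linear=[
    [30,-1,0],
    [60,-1,0],
    [90,-1,0],
    [120,-1,0],
    [120,-1,0],
  ],
  twist=[
    [-0.008,-0.005,0.002],
    [-0.008,-0.005,0.002],
    [-0.008,-0.005,0.002],
    [-0.008,-0.005,0.002],
    [-0.008,-0.005,0.002],
  ],
)

```text
time: 6.55
tcp_pos: [0.5492, 0.1119, 0.182]
tcp_rot: [0.507, -0.293, 0.472, 0.659]
ft_force: [-0.5, -0.4, 0.8]
grip_width: 0.997
```

```bash
python3 - <<'E'
from plan import *
s=telemetry.state();print(s['joint_pos'].round(3),s['ft_force'].round(1))
save('w2.png',read_camera('wrist'))
E
```

```text
[-0.003  0.651  0.32   1.587  0.402 -1.617] [-0.5 -0.4  0.8]
```

View pics/w2.png

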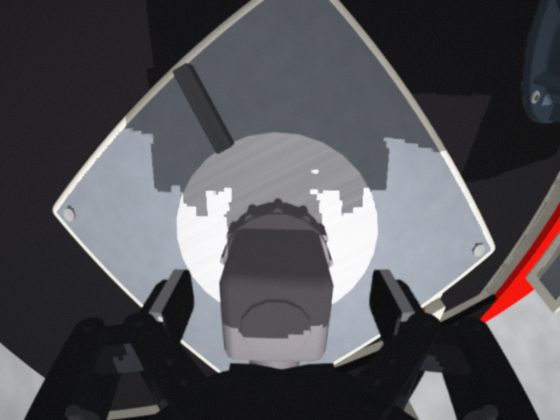

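>>> move_arm(
  linear=[
    [0,0,0],
    [0,0,0],
    [0,0,0],
    [0,0,0],
    [0,0,0],
    [0,0,0],
  ],
  twist=[
    [0,0,0],
    [0,0,0],
    [0,0,0],
    [0,0,0],
    [0,0,0],
    [0,0,0],
  ],
  fingers=35,
  squeeze=60,
)

```text
time: 7.35
tcp_pos: [0.5517, 0.111, 0.1835]
tcp_rot: [0.509, -0.295, 0.471, 0.658]
ft_force: [6.3, -2.5, 4.0]
grip_width: 0.511
```

```bash
python3 - <<'E'
from plan import *
s=telemetry.state();print(s['joint_pos'].round(3),s['ft_force'].round(1),s['torque'].round(2),s['grip_width'])
T=rot(s['tcp_rot']); print('axis dev',T.inv().apply(-n), 'pos rel grip in tool mm',T.inv().apply(s['tcp_pos']-d['grip'])*1000)
print((tool(p[3]).inv()*T).as_rotvec())
E
```

```text
[-0.005  0.651  0.325  1.587  0.401 -1.618] [ 6.3 -2.5  4. ] [-0.73 -0.94 -0.42] 0.5107588978890311
axis dev [9.99995482e-01 3.00590154e-03 3.47195950e-05] pos rel grip in tool mm [-2.06993073 -0.44730496 -0.19431611]
[-1.35046467e-03  3.26899555e-05 -3.00592906e-03]
```

```bash
python3 - <<'E'
from plan import *
s=telemetry.state();T=rot(s['tcp_rot'])
print(T.inv().apply(np.array([.0025,-.0009,.0015]))*1000,T.inv().apply(s['ft_force']), T.inv().apply(s['torque']))
E
```

```text
[-2.42227002 -1.8552722  -0.02393763] [-6.4026848  -4.54131272 -0.20671167] [ 0.21934882  0.59409888 -1.09611164]
```

>>> move_arm(
  linear=[
    [-1.5,-1.8,0],
    [-1.3,-1.8,0],
    [-1.1,-1.8,0],
    [-0.8,-1.8,0],
    [-0.6,-1.8,0],
    [-0.4,-1.8,0],
    [-0.1,-1.8,0],
    [0.1,-1.8,0],
    [0.3,-1.8,0],
    [0.5,-1.8,0],
  ],
  twist=[
    [0,0,0],
    [0.14,0,0],
    [0.28,0,0],
    [0.42,0,0],
    [0.56,0,0],
    [0.7,0,0],
    [0.84,0,0],
    [0.98,0,0],
    [1.12,0,0],
    [1.26,0,0],
  ],
)

```text
time: 8.6
tcp_pos: [0.5515, 0.1124, 0.1821]
tcp_rot: [0.583, 0.064, 0.769, 0.253]
ft_force: [-5.9, 6.2, 0.6]
grip_width: 0.512
```

```bash
python3 - <<'E'
from plan import *
s=telemetry.state();T=rot(s['tcp_rot'])
print(s['joint_pos'].round(3),T.inv().apply(s['ft_force']), T.inv().apply(s['torque']),s['grip_width'])
print((tool(p[3]).inv()*T).as_rotvec(),T.inv().apply(s['tcp_pos']-d['grip'])*1000)
save('s3.png',read_camera('scene'));save('w3.png',read_camera('wrist'))
for c in ['scene','wrist']:
  r=finder.mark_of(c,'elbow_outlet')
  for a in r[:1]:
    v=M.T@(np.array(a['location'])-np.array([p[0],p[1],.115])); print(c,a['confidence'],v,'turned',p[3]-np.arctan2(v[1],v[0]))
E
```

```text
[-0.003  0.655  0.327  1.589  0.403 -0.353] [ 3.79598166  6.77632018 -3.61418359] [-0.34963637  0.67038366  1.52198025] 0.5120911285493297
[ 1.26337242e+00 -6.37978618e-04  2.25384630e-03] [-0.28941522  0.35576232  0.95641731]
scene 0.86 [-0.0339951  -0.08493906  0.06084989] turned 1.2527297730052038
```

View pics/w3.png

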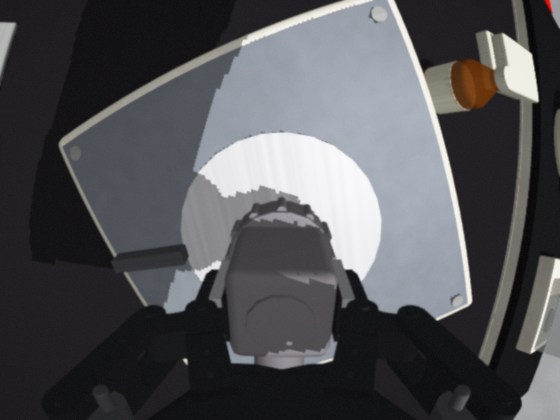

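View pics/s3.png

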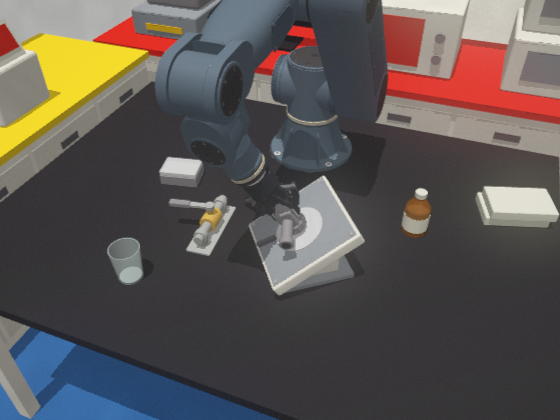

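>>> move_arm(
  linear=[
    [0.2,2,-1],
    [0.4,2,-1],
    [0.6,2,-1],
    [0.9,2,-1],
    [1.1,2,-1],
    [1.3,2,-1],
    [1.6,2,-1],
    [1.8,2,-1],
    [2,2,-1],
    [2,2,-1],
  ],
  twist=[
    [0.14,0,0],
    [0.28,0,0],
    [0.42,0,0],
    [0.56,0,0],
    [0.7,0,0],
    [0.84,0,0],
    [0.98,0,0],
    [1.12,0,0],
    [1.22,0,0],
    [1.22,0,0],
  ],
)

```text
time: 10.05
tcp_pos: [0.5511, 0.1139, 0.1808]
tcp_rot: [0.444, 0.386, 0.775, -0.232]
ft_force: [7.8, 1.9, -9.5]
grip_width: 0.509
```

```bash
cat > chk.py <<'E'
import sys
from plan import *
s=telemetry.state();T=rot(s['tcp_rot'])
print(s['joint_pos'].round(3),T.inv().apply(s['ft_force']).round(2), T.inv().apply(s['torque']).round(2),s['grip_width'])
print((tool(p[3]).inv()*T).as_rotvec(),T.inv().apply(s['tcp_pos']-d['grip'])*1000)
for c in ['scene','top','wrist']:
  save(sys.argv[1]+c+'.png',read_camera(c))
  for l in ('elbow_outlet','mark','elbow_grip'):
    for a in finder.mark_of(c,l)[:1]:
      v=M.T@(np.array(a['location'])-np.array([p[0],p[1],.115])); print(c,l,round(a['confidence'],2),v.round(4),'turned',p[3]-np.arctan2(v[1],v[0]))
E
python3 chk.py c4
```

```text
[-0.     0.651  0.318  1.58   0.403  0.868] [6.6  7.61 7.38] [ 0.06 -1.74  1.96] 0.5089727318391686
[ 2.47987324e+00 -2.33428562e-03 -3.41988390e-04] [ 1.53260352  1.60747605 -0.59060097]
scene elbow_outlet 0.64 [-0.089   0.0042  0.0596] turned -3.7931332846286256
scene mark 0.72 [-0.0901  0.019   0.0138] turned -3.632638490389823
scene elbow_grip 0.57 [ 0.0003 -0.0015  0.0738] turned 0.6792582091565501
top elbow_grip 0.61 [-0.0014  0.003   0.0742] turned -2.71976806148579
wrist elbow_outlet 0.69 [ 0.0013 -0.0015  0.0702] turned 0.1412014913028381
wrist mark 0.75 [-0.0872  0.0199  0.0144] turned -3.615986801096653
wrist elbow_grip 0.89 [-0.0024 -0.001   0.0727] turned 2.048329709294279
```

View pics/c4wrist.png

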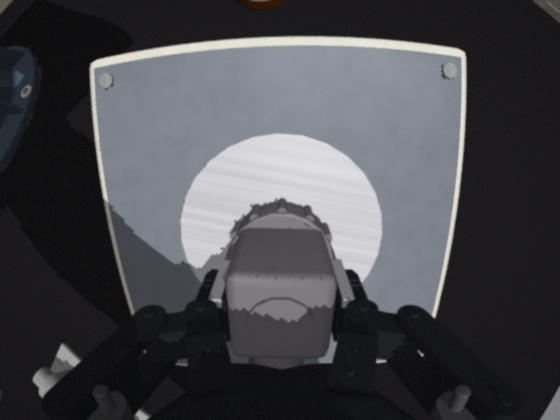

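>>> move_arm(
  linear=[
    [0,1.5,1.5],
    [0,1.5,1.5],
    [0,1.5,1.5],
    [0,1.5,1.5],
    [0,1.5,1.5],
    [0,1.5,1.5],
  ],
  twist=[
    [0.05,0,0],
    [0.1,0,0],
    [0.16,0,0],
    [0.16,0,0],
    [0.16,0,0],
    [0.16,0,0],
  ],
)

```text
time: 11.4
tcp_pos: [0.5518, 0.1138, 0.1803]
tcp_rot: [0.411, 0.419, 0.755, -0.292]
ft_force: [-5.0, 2.1, -3.3]
grip_width: 0.506
```

```bash
python3 chk.py c5
```

```text
[-0.     0.656  0.324  1.584  0.403  1.024] [ 5.24 -3.02 -1.85] [ 0.07  0.08 -0.31] 0.506246740567119
[2.63770527e+00 8.38584030e-04 6.61085374e-04] [ 1.78250299  2.08057324 -0.28369888]
scene elbow_outlet 0.93 [-0.0845  0.0171  0.057 ] turned -3.640207625528227
scene mark 0.72 [-0.0849  0.0178  0.0123] turned -3.6332068932372183
scene elbow_grip 0.83 [-0.0031 -0.0006  0.0759] turned 2.264319949774648
top mark 0.4 [-0.0539 -0.0004 -0.0978] turned 2.435005255978553
top elbow_grip 0.65 [0.0025 0.0019 0.0734] turned -1.3346381085910775
wrist elbow_grip 0.7 [ 0.0008 -0.0033  0.0737] turned 0.6426464856824864
```

View pics/c5scene.png

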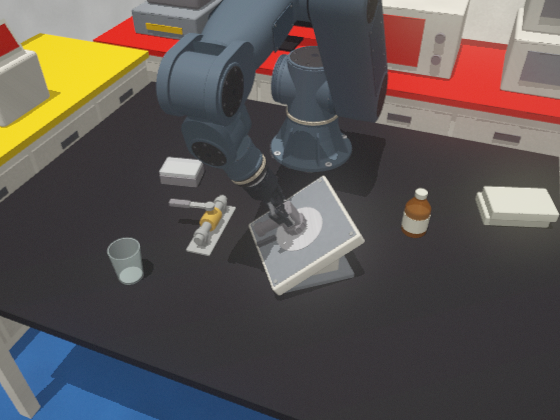

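>>> move_arm(
  linear=[
    [0,0,0],
    [0,0,0],
    [0,0,0],
    [0,0,0],
    [0,0,0],
    [-30,0,0],
    [-60,0,0],
    [-100,0,0],
    [-130,0,0],
    [-130,0,0],
  ],
  twist=[
    [0,0,0],
    [0,0,0],
    [0,0,0],
    [0,0,0],
    [0,0,0],
    [0,0,0],
    [0,0,0],
    [0,0,0],
    [0,0,0],
    [0,0,0],
  ],
  fingers=85,
)

```text
time: 13.25
tcp_pos: [0.5935, 0.062, 0.294]
tcp_rot: [0.412, 0.42, 0.754, -0.293]
ft_force: [0.5, 0.3, -1.1]
grip_width: 0.996
```

```bash
python3 chk.py c6; python3 - <<'E'
from h import *
for c in ['scene','top','wrist']:
  for l in ['valve','lever_grip']:
    r=finder.mark_of(c,l); print(c,l,[(np.round(a['location'],4).tolist(),round(a['confidence'],2)) for a in r[:2]])
E
```

```text
[-0.076  0.797  0.866  2.009  0.377  0.95 ] [0.86 0.66 0.5 ] [-0.01 -0.45  0.11] 0.996434950166232
[ 2.63863064e+00 -4.55933536e-03 -9.95359387e-04] [-129.91794822    3.16486447    0.5665318 ]
scene elbow_outlet 0.94 [-0.0875  0.0175  0.0581] turned -3.6431149559057645
scene mark 0.96 [-0.0863  0.0199  0.014 ] turned -3.613974708948001
scene elbow_grip 0.74 [-0.0015 -0.0001  0.0723] turned 2.3666226807367496
top elbow_outlet 0.86 [-0.088   0.0206  0.058 ] turned -3.610171357740903
top mark 0.95 [-0.0934  0.0159  0.0133] turned -3.6715072313833113
top elbow_grip 0.91 [-0.0009  0.003   0.0682] turned -2.5509420532751648
wrist elbow_outlet 0.81 [-0.0882  0.0233  0.06  ] turned -3.5817743112388682
wrist elbow_grip 0.57 [-0.0012 -0.0022  0.0724] turned 1.362093377112057
scene valve [([0.4909, -0.1269, 0.0025], 0.62)]
scene lever_grip [([0.517, -0.2111, 0.0875], 0.74), ([0.3148, -0.3319, -0.0019], 0.74)]
top valve [([0.5749, 0.0508, 0.1222], 0.56)]
top lever_grip []
wrist valve [([0.5042, -0.1337, -0.0011], 0.77), ([0.3195, -0.3283, -0.0031], 0.47)]
wrist lever_grip []
```

View pics/c6wrist.png

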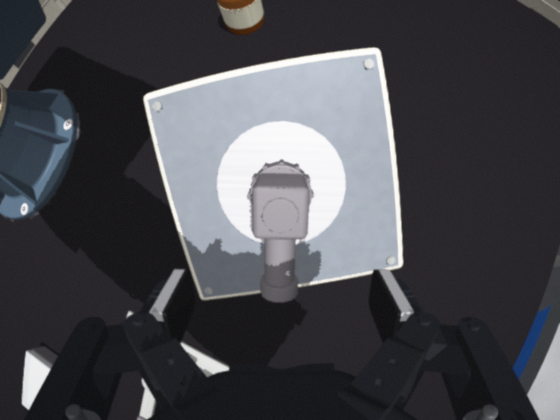

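View pics/c6scene.png

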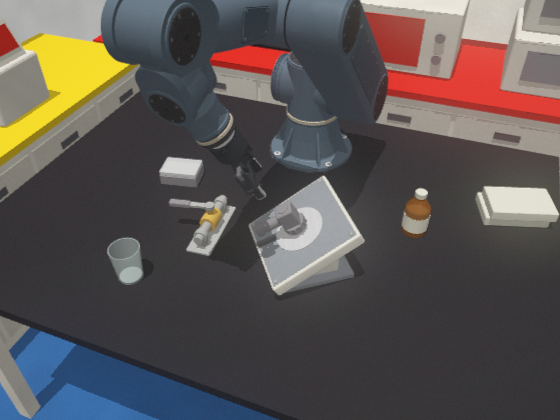

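```bash
python3 - <<'E'
import cv2
a=cv2.imread('pics/top0.png')[195:295,325:415];b=cv2.imread('pics/scene0.png')[185:260,160:245]
cv2.imwrite('pics/za.png',cv2.resize(a,None,fx=6,fy=6,interpolation=cv2.INTER_CUBIC))
cv2.imwrite('pics/zb.png',cv2.resize(b,None,fx=8,fy=8,interpolation=cv2.INTER_CUBIC))
E
```

```text
(no output)
```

View pics/za.png

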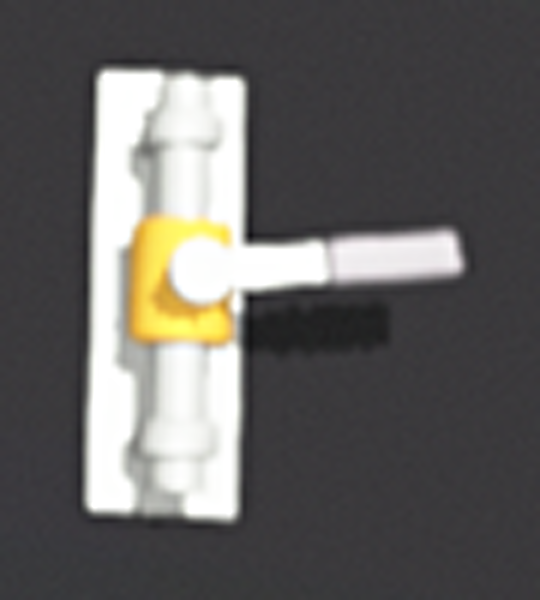

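View pics/zb.png

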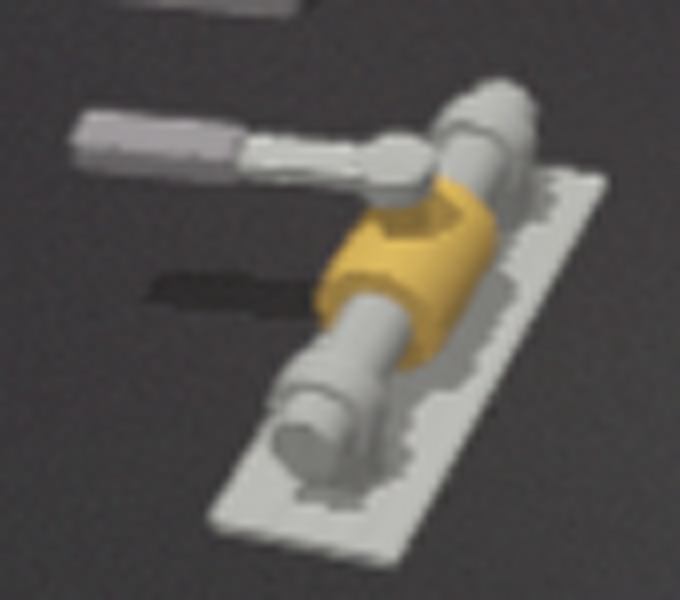

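```bash
python3 - <<'E'
from h import *
def bp(c,u,z):
    k=calibration(c);f=210/np.tan(np.radians(k['vertical_fov']/2)); r=k['R'].T@np.array([(u[0]-k['cx'])/f,(u[1]-k['cy'])/f,1]);o=-k['R'].T@k['t']
    return o+r*(z-o[2])/r[2]
A=lambda u:(u[0]/6+325-.5+.08,u[1]/6+195-.42); B=lambda u:(u[0]/8+160-.44,u[1]/8+185-.44)
c=[bp('top',A(u),.007) for u in [(98,70),(246,77),(240,522),(85,515)]]
for x in c:print(x.round(4))
m=np.mean(c,0);v=(c[0]+c[1]-c[2]-c[3])/2;print('centre',m,'len',np.linalg.norm(v),'yaw',np.arctan2(v[1],v[0]))
for u in [(330,258),(463,252)]: print('lever top',bp('top',A(u),.094))
for u in [(242,140),(82,125)]: print('lever scene',bp('scene',B(u),.094))
for u in [(608,180),(395,555),(210,515)]: print('sc',bp('scene',B(u),.007))
print('pivot knob top',bp('top',A((202,268)),.094), bp('scene',B((397,152)),.094))
E
```

```text
[ 0.6022 -0.0861  0.007 ]
[ 0.6094 -0.1581  0.007 ]
[ 0.3965 -0.1771  0.007 ]
[ 0.389  -0.1047  0.007 ]
centre [ 0.49931076 -0.13150231  0.007     ] len 0.21386578561035083 yaw 0.08800171948174097
lever top [ 0.51284727 -0.18597408  0.094     ]
lever top [ 0.52419307 -0.24406126  0.094     ]
lever scene [ 0.51343792 -0.18495886  0.094     ]
lever scene [ 0.52608899 -0.24117395  0.094     ]
sc [ 0.39527865 -0.10584825  0.007     ]
sc [ 0.60069673 -0.08983538  0.007     ]
sc [ 0.60624299 -0.15793071  0.007     ]
pivot knob top [ 0.50007762 -0.13035441  0.094     ] [ 0.50007704 -0.13166456  0.094     ]
```

```bash
cat >> plan.py <<'E'
PV=np.array([.4995,-.1315]);
def lev(phi,sgn,z,r=.085):
    x=np.array([0,0,-1.]); y=sgn*np.array([-np.sin(phi),np.cos(phi),0]); 
    return R.from_matrix(np.c_[x,y,np.cross(x,y)]), np.r_[PV+r*np.array([np.cos(phi),np.sin(phi)]),z]
E
python3 - <<'E'
from plan import *
for sg in (1,-1):
  for phi in (-1.355,.09):
    T,pos=lev(phi,sg,.094); print(sg,phi,np.round(joints(T,pos),3),pos)
s=telemetry.state()
for sg in (1,-1):
  T,pos=lev(-1.355,sg,.25); print(gof(rot(s['tcp_rot']),s['tcp_pos'],T,pos))
E
```

```text
1 -1.355 [-0.393  1.571  0.     0.962] [ 0.51770066 -0.21452853  0.094     ]
1 0.09 [-0.209  1.571  0.    -0.299] [ 0.58415598 -0.12386032  0.094     ]
-1 -1.355 [-0.393  1.571  0.    -2.179] [ 0.51770066 -0.21452853  0.094     ]
-1 0.09 [-0.209  1.571  0.     2.843] [ 0.58415598 -0.12386032  0.094     ]
([-48.0, -193.0, 211.0], [0.252, -0.498, 0.167])
([-48.0, -193.0, 211.0], [-2.792, -0.241, -0.715])
```

>>> move_arm(
  linear=[
    [-10,-39,42],
    [-19,-77,84],
    [-29,-116,127],
    [-38,-154,169],
    [-48,-193,211],
    [-48,-193,211],
    [-48,-193,211],
    [-48,-193,211],
  ],
  twist=[
    [0.05,-0.1,0.03],
    [0.1,-0.2,0.07],
    [0.15,-0.3,0.1],
    [0.2,-0.4,0.13],
    [0.252,-0.498,0.167],
    [0.252,-0.498,0.167],
    [0.252,-0.498,0.167],
    [0.252,-0.498,0.167],
  ],
  fingers=60,
)

```text
time: 15.15
tcp_pos: [0.5183, -0.2133, 0.2498]
tcp_rot: [0.551, 0.443, 0.551, -0.443]
ft_force: [-0.1, -0.4, -0.6]
grip_width: 0.699
```

```bash
python3 - <<'E'
from plan import *
s=telemetry.state();print(s['joint_pos'].round(3))
for z in (.25,.094):
  T,pos=lev(-1.355,1,z); print(gof(rot(s['tcp_rot']),s['tcp_pos'],T,pos))
save('w7.png',read_camera('wrist')); 
for l in ('lever_grip','valve'):
  for a in finder.mark_of('wrist',l)[:1]: print(l,a['location'],a['confidence'])
save('s7.png',read_camera('scene')); save('t7.png',read_camera('top'))
for c in ('scene','top'):
 for l in ('elbow_outlet','mark'):
  for a in finder.mark_of(c,l)[:1]:
      v=M.T@(np.array(a['location'])-np.array([p[0],p[1],.115])); print(c,l,round(a['confidence'],2),v.round(4),'turned',2*np.pi+p[3]-np.arctan2(v[1],v[0]))
im=cv2.imread('pics/s7.png')[170:300,235:375];cv2.imwrite('pics/s7z.png',cv2.resize(im,None,fx=4,fy=4,interpolation=cv2.INTER_CUBIC))
E
```

```text
[-0.39   0.341  0.121  1.351 -0.     0.963]
([-0.0, -1.0, 1.0], [0.001, -0.0, 0.0])
([156.0, -1.0, 1.0], [0.001, -0.0, 0.0])
lever_grip [0.5019, -0.1317, 0.003] 0.57
valve [0.5015, -0.136, -0.0004] 0.89
scene elbow_outlet 0.55 [-0.0859  0.0191  0.0617] turned 2.661911802283407
scene mark 0.8 [-0.0895  0.0218  0.0132] turned 2.681636213356098
top elbow_outlet 0.77 [-0.088   0.0172  0.0567] turned 2.6353326453956774
top mark 0.57 [-0.0945  0.0172  0.0159] turned 2.6230441692234816
```

View pics/w7.png

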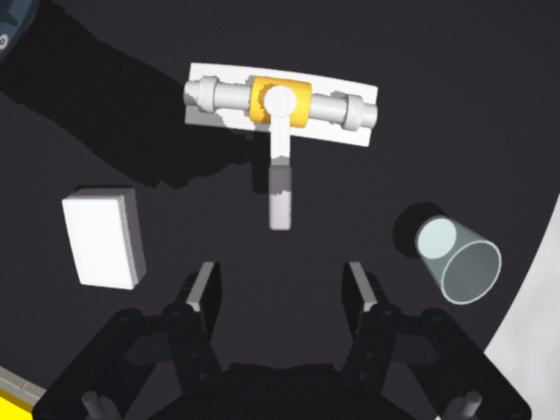

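View pics/s7z.png

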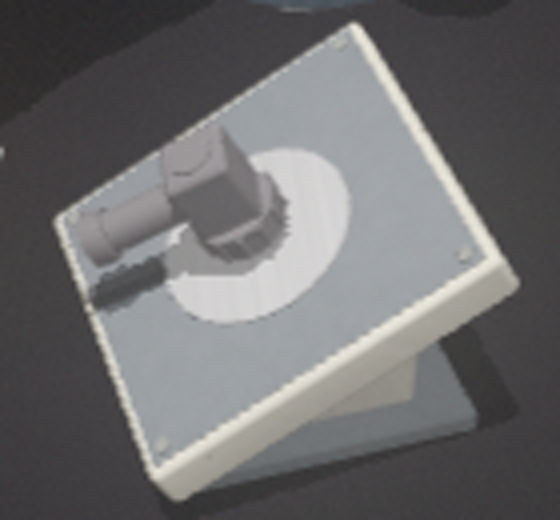

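>>> move_arm(
  linear=[
    [40,-1,1],
    [80,-1,1],
    [115,-1,1],
    [140,-1,1],
    [155,-1,1],
    [155,-1,1],
  ],
  twist=[
    [0,0,0],
    [0,0,0],
    [0,0,0],
    [0,0,0],
    [0,0,0],
    [0,0,0],
  ],
)

```text
time: 16.35
tcp_pos: [0.5165, -0.2151, 0.0943]
tcp_rot: [0.551, 0.443, 0.551, -0.444]
ft_force: [0.1, -0.2, 0.6]
grip_width: 0.701
```

>>> move_arm(
  linear=[
    [0,0,0],
    [0,0,0],
    [0,0,0],
    [0,0,0],
    [0,0,0],
    [0,0,0],
    [0,0,0],
  ],
  twist=[
    [0,0,0],
    [0,0,0],
    [0,0,0],
    [0,0,0],
    [0,0,0],
    [0,0,0],
    [0,0,0],
  ],
  fingers=12,
  squeeze=30,
)

```text
time: 17.23
tcp_pos: [0.5174, -0.2155, 0.0958]
tcp_rot: [0.552, 0.443, 0.55, -0.443]
ft_force: [-0.4, 0.5, 6.3]
grip_width: 0.23
```

```bash
python3 - <<'E'
from plan import *
s=telemetry.state();T=rot(s['tcp_rot']);print(s['joint_pos'].round(3),T.inv().apply(s['ft_force']).round(2),s['torque'].round(2),s['grip_width']*85.4)
pv=s['tcp_pos'][:2]-PV;print(np.hypot(*pv),np.arctan2(pv[1],pv[0]))
print(T.as_matrix().round(3))
# arc rows in tool frame about pivot
for a in [.16*i for i in range(1,10)]:
    print(gof(T,s['tcp_pos'],*[ (lambda Q,P:(Q,P))(*( R.from_euler('z',a)*T, np.r_[PV+R.from_euler('z',a).as_matrix()[:2,:2]@pv,s['tcp_pos'][2]]))][0]))
E
```

```text
[-0.394  0.415 -0.172  0.983 -0.001  0.961] [-6.28 -0.26 -0.55] [ 0.03  0.16 -0.01] 19.622031333060107
0.08593331135674213 -1.3605422230469668
[[ 0.001  0.977  0.214]
 [-0.001  0.214 -0.977]
 [-1.     0.001  0.001]]
([0.0, 14.0, -1.0], [-0.16, 0.0, 0.0])
([0.0, 27.0, -4.0], [-0.32, 0.0, 0.0])
([0.0, 40.0, -9.0], [-0.48, 0.0, 0.001])
([0.0, 51.0, -17.0], [-0.64, 0.001, 0.001])
([0.0, 62.0, -26.0], [-0.8, 0.001, 0.001])
([0.0, 71.0, -36.0], [-0.96, 0.001, 0.001])
([0.0, 78.0, -48.0], [-1.12, 0.001, 0.002])
([-0.0, 83.0, -61.0], [-1.28, 0.001, 0.002])
([-0.0, 86.0, -74.0], [-1.44, 0.001, 0.002])
```

>>> move_arm(
  linear=[
    [-1,14,-1],
    [-1,27,-4],
    [-1,40,-9],
    [-1,51,-17],
    [-1,62,-26],
    [-1,71,-36],
    [-1,71,-36],
  ],
  twist=[
    [-0.16,0,0],
    [-0.32,0,0],
    [-0.48,0,0],
    [-0.64,0,0],
    [-0.8,0,0],
    [-0.96,0,0],
    [-0.96,0,0],
  ],
)

```text
time: 18.1
tcp_pos: [0.5788, -0.1642, 0.0959]
tcp_rot: [0.693, 0.138, 0.694, -0.138]
ft_force: [0.1, 1.1, -0.6]
grip_width: 0.227
```

```bash
python3 - <<'E'
from plan import *
s=telemetry.state();T=rot(s['tcp_rot']);print(s['joint_pos'].round(3),T.inv().apply(s['ft_force']).round(2),s['torque'].round(2),s['grip_width']*85.4)
pv=s['tcp_pos'][:2]-PV;print(np.hypot(*pv),np.arctan2(pv[1],pv[0]))
for a in [.16,.32,.48,.54]:
    E=R.from_euler('z',a); print(gof(T,s['tcp_pos'],E*T,np.r_[PV+E.as_matrix()[:2,:2]@pv,s['tcp_pos'][2]]))
E
```

```text
[-0.276  0.494 -0.046  1.031 -0.     0.117] [ 0.62  1.04 -0.35] [0.33 0.01 0.1 ] 19.418072875547907
0.0857380712434548 -0.3914871288993556
([-0.0, 14.0, -1.0], [-0.16, -0.0, -0.0])
([-0.0, 27.0, -4.0], [-0.32, -0.0, -0.0])
([-0.0, 40.0, -10.0], [-0.48, -0.0, -0.0])
([-0.0, 44.0, -12.0], [-0.54, -0.0, -0.0])
```

>>> move_arm(
  linear=[
    [0,14,-1],
    [0,27,-4],
    [0,34,-7],
    [0,40,-10],
    [0,40,-10],
    [0,40,-10],
  ],
  twist=[
    [-0.16,0,0],
    [-0.32,0,0],
    [-0.4,0,0],
    [-0.48,0,0],
    [-0.48,0,0],
    [-0.48,0,0],
  ],
)

```text
time: 18.85
tcp_pos: [0.585, -0.1243, 0.0959]
tcp_rot: [0.707, -0.029, 0.706, 0.029]
ft_force: [5.0, 4.0, -4.3]
grip_width: 0.227
```

```bash
python3 - <<'E'
from plan import *
s=telemetry.state();T=rot(s['tcp_rot']);print(s['joint_pos'].round(3),T.inv().apply(s['ft_force']).round(2),s['torque'].round(2),s['grip_width']*85.4)
pv=s['tcp_pos'][:2]-PV;print(np.hypot(*pv),np.arctan2(pv[1],pv[0]),R.from_matrix(T.as_matrix()).as_matrix()[:,2])
save('w8.png',read_camera('wrist'))
E
```

```text
[-0.209  0.487 -0.058  1.026 -0.    -0.291] [4.31 3.55 5.26] [ 0.76 -0.89 -0.04] 19.392982416066303
0.0857994115290926 0.08364537695030771 [9.96679826e-01 8.14186533e-02 5.72957527e-04]
```

View pics/w8.png

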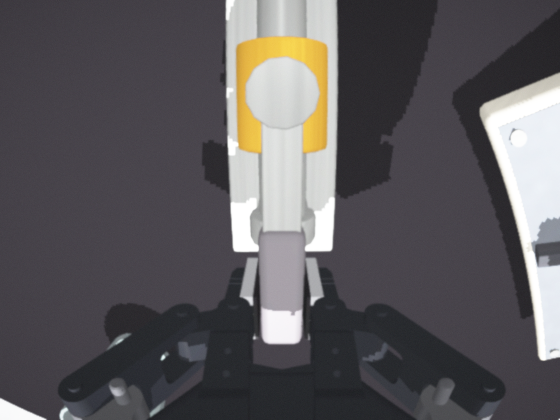

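>>> move_arm(
  linear=[
    [0,2,0],
    [0,2,0],
    [0,2,0],
  ],
  twist=[
    [-0.025,0,0],
    [-0.025,0,0],
    [-0.025,0,0],
  ],
)

```text
time: 19.27
tcp_pos: [0.5848, -0.1235, 0.0959]
tcp_rot: [0.706, -0.039, 0.706, 0.037]
ft_force: [4.7, -6.4, -4.8]
grip_width: 0.225
```

>>> move_arm(
  linear=[
    [0,0,0],
    [0,0,0],
    [0,0,0],
    [0,0,0],
    [-25,0,0],
    [-60,0,0],
    [-110,0,0],
    [-160,0,0],
    [-200,0,0],
    [-200,0,0],
  ],
  twist=[
    [0,0,0],
    [0,0,0],
    [0,0,0],
    [0,0,0],
    [0,0,0],
    [0,0,0],
    [0,0,0],
    [0,0,0],
    [0,0,0],
    [0,0,0],
  ],
  fingers=60,
)

```text
time: 20.52
tcp_pos: [0.5856, -0.1223, 0.2988]
tcp_rot: [0.708, -0.04, 0.704, 0.038]
ft_force: [0.2, 1.1, -0.7]
grip_width: 0.704
```

```bash
python3 - <<'E'
from plan import *
s=telemetry.state();print(s['joint_pos'].round(3),s['qvel'].round(3))
for c in ('scene','top','wrist'):
 save('f'+c+'.png',read_camera(c))
 for l in ('elbow_outlet','mark'):
  for a in finder.mark_of(c,l)[:1]:
      v=M.T@(np.array(a['location'])-np.array([p[0],p[1],.115])); print(c,l,round(a['confidence'],2),v.round(4),'turned',(p[3]-np.arctan2(v[1],v[0]))%(2*np.pi))
 for l in ('lever_grip','beaker','reagent','tipbox'):
  for a in finder.mark_of(c,l)[:1]: 
   x=np.array(a['location']);print(c,l,x.round(3),round(a['confidence'],2),np.arctan2(*(x[:2]-PV)[::-1]) if l[0]=='l' else '')
E
```

```text
[-2.060e-01  4.240e-01  3.640e-01  1.506e+00 -1.000e-03 -3.160e-01] [-0.001  0.025 -0.091 -0.06  -0.001 -0.001]
scene elbow_outlet 0.62 [-0.0871  0.0185  0.0578] turned 2.6523594223547913
scene lever_grip [ 0.581 -0.12   0.087] 0.59 0.1403488019276219
scene beaker [ 0.737 -0.247  0.001] 0.72 
scene reagent [ 0.298  0.408 -0.002] 0.95 
scene tipbox [ 0.317 -0.334  0.001] 0.67 
top elbow_outlet 0.84 [-0.0874  0.021   0.0604] turned 2.678577797326018
top mark 0.59 [-0.0949  0.0176  0.0153] turned 2.6261059282629975
top lever_grip [ 0.582 -0.124  0.085] 0.68 0.09131163596790218
top reagent [0.292 0.408 0.002] 0.93 
top tipbox [ 0.586 -0.125  0.084] 0.27 
wrist elbow_outlet 0.59 [-0.0909  0.0198  0.0586] turned 2.6572727132235667
wrist mark 0.64 [-0.0873  0.0199  0.0159] turned 2.6673042014058637
wrist lever_grip [ 0.584 -0.124  0.088] 0.6 0.08638000749091233
wrist beaker [ 0.739 -0.246 -0.001] 0.95
```

View pics/fscene.png

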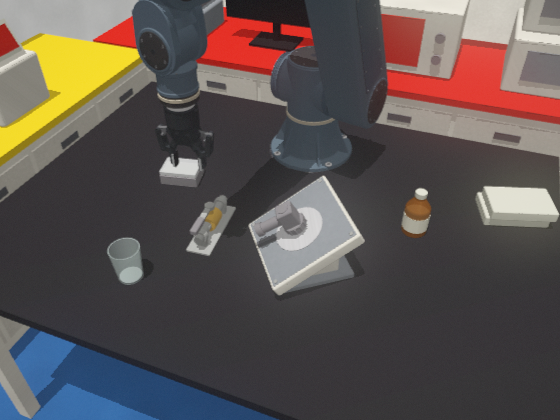

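View pics/fwrist.png

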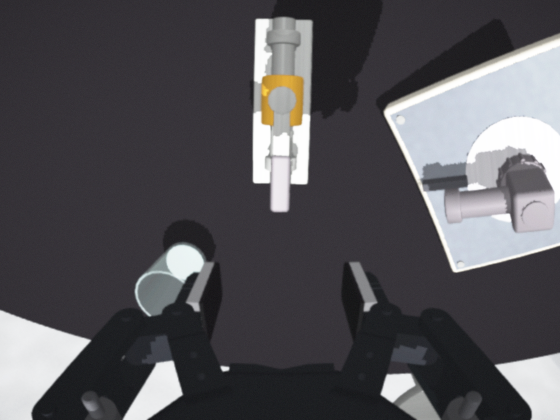

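The lever now lies over the pipe (wrist image, about (281,160)). The outlet lies along the rib, the bystanders stand where they were, and the arm is clear.

```bash
python3 -c "
from h import *
print(ticket.sign_off())"
```

```text
the job is handed in; nothing more can be done
None
```

I screwed the elbow on clockwise by about 2.64 rad in one grasp, without backing off, until its outlet lay over the rib, and let go. I then gripped the valve lever, swung it to its open stop, let go and backed off about 200 mm. I handed the job in at about 22 s on the robot's clock; the hand-in gave no verdict.

Last checks:
- **Outlet:** it measured 2.65–2.68 rad of turn against 2.63–2.67 rad for the rib. The top camera disagreed most, by 0.05 rad or about 5 mm at the outlet's end, inside the 12 mm limit. The scene camera did not find the rib in the last picture.
- **Lever:** it pointed at 0.09 rad (top and wrist cameras) against 0.09 rad for the pipe, so it is at its stop. The scene camera read 0.14 rad, within its error.
- **Bystanders:** the beaker, bottle and tip box were within about 5 mm of where they started. In the last top picture the finder reported the lever as the tip box, at low confidence, and did not find the beaker. The scene camera placed all three correctly.

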